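# Reverse the finishing row for a left-handed leatherworker

### The arm

A 7-joint arm with a two-finger parallel gripper is mounted at the origin on the work surface. World frame = base frame: x ahead of the robot, y to its left, z up, the work surface at z = 0. Lengths are in m, angles in rad, forces in N, time in s.
With the tool pointing down it reaches from about 0.35 to 0.775 m from the base axis. Payload 3.1 kg.
Tool frame: the origin (TCP) lies midway between the tips of the shut fingers; the grasp point (between the pads) lies 19 mm behind it; z points along the fingers, y is the line along which they close (so a half turn about z gives the same grasp; the last joint's range is limited). The gripper opens to 85 mm and grips with 20 to 120 N. Pads are 22 mm wide; open, the fingers measure 114 mm over their backs; the gripper's body (76 mm by 85 mm) begins 54 mm behind the grasp point. The pads swing forward as they close: fully open they stand 13 mm farther back than shut.
Start: joints at [-1.187, 0.311, 0.014, 1.512, -0.004, 1.319, -0.027], TCP at [0.227, 0.501, 0.231] pointing down, gripper open.
Joint ranges: [-2.7, 2.7], [-0.3, 1.91], [-1.27, 1.3], [0.12, 2.57], [-1.44, 4.58], [0.2, 2.03], [-3.05, 3.05]. Speed limits (rad/s): [2.79, 2.79, 3.14, 3.14, 3.14, 3.14, 3.14].

### API

Orientations are given as a unit quaternion [x, y, z, w].
In Python, from rig import arm, optics, job gives the robot as it stands.
- The arm moves only by the tool step_arm, never from a script. Its argument "rows" is one flat list of numbers, 7 for each row, row after row: the finger opening in cm, from 0 to 8.54, then the shift along the world's x, y, z in cm, then the turn, a rotation vector about the world's x, y, z in rad. In form: [claw, tx, ty, tz, wx, wy, wz, claw, tx, ty, tz, wx, wy, wz, ...]. A call has 1 to 20 rows; each row shifts and turns the commanded pose from where the row before left it; what a row does not reach is not made up. A row lasts 1/10 s, in which the tool goes at most 50 mm and 8.59 degrees, less where a joint would pass 70% of its speed; a pose out of reach is approached as far as the arm can. A call with a gripper value outside its range is refused whole. The fingers move at their own pace and stop on an object; "squeeze" is the grip in N (left out, the last holds). Time passes only in rows, so rows that do not move let the fingers close. It gives the time, the measured TCP pose, the force, the opening and the grip force at its end, in the units of the state.
- arm.read_state(): the state, without advancing time (a new reading comes with each control period).
- optics.read_camera(name): name is "scene" or "top" or "wrist"; returns (picture, depth): 420x560x3 uint8, red, green, blue; 420x560 float32, m along the optical axis (not along the pixel's ray), 0 where there is no reading.
- optics.get_calibration(name): a dict with "fx", "fy", "cx", "cy" (pixels), "cam_to_world" (4x4, takes a point from camera to world coordinates); the wrist camera has in their place "tool_from_camera" (4x4, takes a point from camera to tool coordinates, whose origin is the TCP and whose axes are the flange's). Camera axes: x right, y down, z forward; pixel columns grow to the right and rows downward; lengths in m; the calibration is good to about 2 mm. A picture is of the moment at which its call begins: read the wrist's pose just before it. get_calibration takes no time and is no camera call.
- job.sign_off(): hands the job in; it is judged then, once.
The state is a dict: "time_s": time; "q": joint angles; "dq": joint speeds; "effort": joint torques, N m; "eef_pos": TCP position; "orientation": TCP orientation; "contact_force": force on the tool from outside, world axes, zero at the start; "torque": the same for the moment, N m; "grip_width": finger opening in m; "gripper_force": force on a finger pad.
Only numpy, scipy, OpenCV 4.12 (cv2) and the standard library are available. Lean on these libraries where they do the work, as an engineer would, in place of code of your own. Each camera call takes 0.05 s, during which the arm holds its last target. There are 200 camera calls.

### The job

A left-handed colleague is taking over the leather-finishing bench. Move the four pieces that stand in the dark wooden rack to the empty pale plywood rack in reverse order, counted from the brass knob on each rack: the piece nearest the knob on the old rack goes into the bay farthest from the knob on the new rack, the next into the next, and so on. Set each one down gently, upright in a bay of its own, tip none over, and let go of everything.

Things in the scene. Friction and masses are not known exactly. Their poses are not given: they have to be found in the camera images.
- tin: Squat round aluminium wax tin with a closed lid, 45 mm across, 40 mm tall, about 0.08 kg. Stands upright at the start, square to the old rack. Origin: centre of its underside; z up along its axis.
- anvil: Steel rivet-setting anvil: a square block 36 x 36 mm, 40 mm tall (its sides along its own x and y), with a round boss 20 mm across and 10 mm high on top (50 mm in all), about 0.35 kg. Stands upright at the start, square to the old rack. Origin: centre of its underside; z up along its axis.
- bottle: Small closed amber dye bottle with a paper band: round body 36 mm across up to 44 mm, shoulder, black cap 22 mm across, 66 mm tall in all, about 0.1 kg. Stands upright at the start, square to the old rack. Origin: centre of its underside; z up along its axis.
- burnisher: Turned wooden edge burnisher: foot 42 mm across and 6 mm high, then a straight round stem 32 mm across up to 56 mm, domed top, 68 mm tall in all, about 0.07 kg. Stands upright at the start, square to the old rack. Origin: centre of its underside; z up along its axis.
- pad_tin: Fixed cork pad, 3 mm thick, in the bay of the old rack where the tin stands at the start (the pad carries it, its top 8 mm above the bench); it stays there and so shows where the tin stood. Round, 54 mm across. Origin: centre of its underside.
- pad_anvil: Fixed cork pad, 3 mm thick, in the bay of the old rack where the anvil stands at the start (the pad carries it, its top 8 mm above the bench); it stays there and so shows where the anvil stood. Square, 52 mm. Origin: centre of its underside.
- pad_bottle: Fixed cork pad, 3 mm thick, in the bay of the old rack where the bottle stands at the start (the pad carries it, its top 8 mm above the bench); it stays there and so shows where the bottle stood. Square of 40 mm set as a diamond, 57 mm across its corners. Origin: centre of its underside.
- pad_burnisher: Fixed cork pad, 3 mm thick, in the bay of the old rack where the burnisher stands at the start (the pad carries it, its top 8 mm above the bench); it stays there and so shows where the burnisher stood. Cross-shaped, 58 mm across, arms 34 mm wide. Origin: centre of its underside.
- old_rack: The old, dark wooden rack, fixed: tray 71 mm wide (x), 269 long (y), four 61 x 61 mm bays with centres at x = 0, y = -99, -33, 33, 99 mm. Bay floors 5 mm, walls (5 mm thick) 12 mm above the origin. Brass knob 20 mm wide, 30 high at y = +150 mm. Origin: mid row, on the bench; z up. Holds the four pieces on their pads.
- new_rack: The new, pale plywood rack, fixed: tray 71 mm wide (x), 269 long (y), four 61 x 61 mm bays with centres at x = 0, y = -99, -33, 33, 99 mm. Bay floors 5 mm, walls (5 mm thick) 12 mm above the origin. Brass knob 20 mm wide, 30 high at y = +150 mm. Origin: mid row, on the bench; z up. Empty at first. Either rack may be nearer the robot; knobs to its left.
There are look-alikes about, which are no part of the job. What is shaped like the bottle but pink is not meant. What is shaped like the anvil but red is not meant.

How it is judged:
By the outcome, as a careful person would: the job done as asked, in the order asked, and still so for the second after the job is handed in, with the robot touching nothing.
It also fails if it takes over 99 s, if anything falls off the work surface, if the arm or the gripper's body presses on something with over 40 N, if the wrist force passes 120 N, or if a joint passes its speed limit or range.

## Working session

There is one attempt and no reset: what is moved stays moved. The work goes in short steps, Python scripts to look and compute and a tool call to move; the robot and the scene stay as the last step left them, time stands still between calls to the robot, and variables do not carry over. Pictures are saved under pics/ and viewed, at most 14 in all, crops included, and the job is handed in when it is done.

Besides the shell and the picture viewer there is one more tool, called by a JSON object that holds its "name" and its "arguments", one argument or row to a line. step_arm: Moves the arm, as the interface text tells. Its arguments: {"type":"object","properties":{"rows":{"type":"array","items":{"type":"number"}},"squeeze":{"type":"number"}},"required":["rows"]}

```bash
mkdir -p pics; python3 - <<'E'
from rig import arm, optics
import cv2, numpy as np
for n in ("scene","top"):
    p,d=optics.read_camera(n); np.savez("pics/%s0.npz"%n,p=p,d=d)
    cv2.imwrite("pics/%s0.png"%n,p[:,:,::-1]); c=optics.get_calibration(n); print(n,c)
s=arm.read_state(); print(s)
E
```

```text
scene {'fx': 457.8055762887458, 'fy': 457.8055762887458, 'cx': 277.6060410156547, 'cy': 206.66146780144086, 'cam_to_world': array([[-0.07850988,  0.83380906, -0.54644181,  0.92508246],
       [ 0.9968635 ,  0.06018075, -0.05139499,  0.07090926],
       [-0.00996833, -0.54876291, -0.8359186 ,  0.69400418],
       [ 0.        ,  0.        ,  0.        ,  1.        ]])}
top {'fx': 511.697914323089, 'fy': 511.697914323089, 'cx': 289.6384037135356, 'cy': 206.95939455237934, 'cam_to_world': array([[ 0.00432917, -0.97268764,  0.23207759,  0.2910677 ],
       [-0.99998208, -0.00517082, -0.00301839,  0.06606577],
       [ 0.00413598, -0.23206037, -0.97269259,  0.91812054],
       [ 0.        ,  0.        ,  0.        ,  1.        ]])}
{'time_s': 0.1, 'q': array([-1.18667491,  0.31166062,  0.01401586,  1.51291078, -0.00437482,
        1.31926016, -0.02715722]), 'dq': array([-0.00021747, -0.00263912,  0.00036094, -0.00462544,  0.00121035,
        0.00106541,  0.00097198]), 'effort': array([ 4.73874989e-04, -3.80850255e+01,  1.46757290e-01, -2.31240356e+01,
        1.24778424e-02,  8.07805394e-03, -9.73571474e-06]), 'eef_pos': array([0.22691378, 0.50026084, 0.23031594]), 'orientation': array([ 2.11254939e-01,  9.77430371e-01, -1.09075198e-03, -1.72887921e-04]), 'contact_force': array([-0.13249976, -0.30456866,  0.29989103]), 'torque': array([0.00038301, 0.03667429, 0.05979116]), 'gripper_force': 0.0, 'grip_width': 0.0855012600849825}
```

View pics/scene0.png

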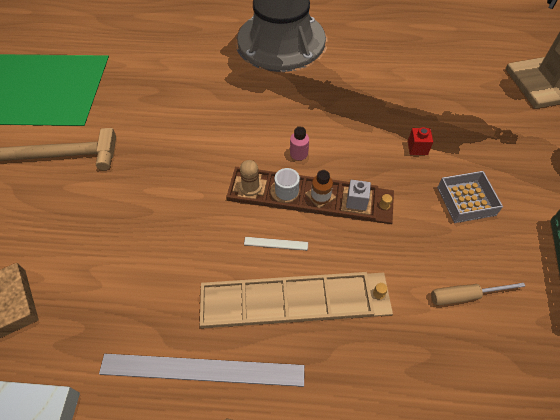

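View pics/top0.png

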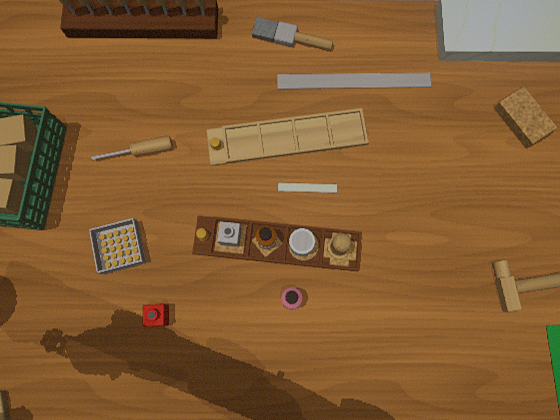

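Top view: old rack at rows 215–270 (from its knob at (202,234): anvil (229,232), bottle (266,236), tin (302,242), burnisher (341,246)). New rack at rows 110–162, knob (215,143). Look-alikes: pink (291,298), red (154,315). Now measure.

```bash
cat > h.py <<'E'
from rig import arm, optics
import cv2, numpy as np
def plane(c,uv,z):
    uv=np.atleast_2d(uv).astype(float); T=c["cam_to_world"]
    r=np.c_[(uv[:,0]-c["cx"])/c["fx"],(uv[:,1]-c["cy"])/c["fy"],np.ones(len(uv))]@T[:3,:3].T
    return (T[:3,3]+r*((z-T[2,3])/r[:,2])[:,None])[:,:2]
def cloud(c,d):
    v,u=np.indices(d.shape); T=c["cam_to_world"]
    P=np.stack([(u-c["cx"])/c["fx"]*d,(v-c["cy"])/c["fy"]*d,d],-1)@T[:3,:3].T+T[:3,3]
    P[d==0]=np.nan; return P
E
python3 - <<'E'
from h import *
f=np.load("pics/top0.npz"); p,d=f["p"],f["d"]; c=optics.get_calibration("top"); P=cloud(c,d)
hsv=cv2.cvtColor(p,cv2.COLOR_RGB2HSV)
print("bench z",np.nanmedian(P[180:205,380:460,2]))
for y,x in [(132,280),(160,300),(262,258),(250,180),(118,350),(130,310)]: print((x,y),hsv[y,x],P[y,x,2])
for name,(x0,x1,y0,y1) in dict(old=(180,375,205,280),new=(195,380,100,175)).items():
    H=hsv[y0:y1,x0:x1]; Z=P[y0:y1,x0:x1,2]
    m=((Z>0.0035)&(Z<0.02)).astype(np.uint8)
    m=cv2.morphologyEx(m,cv2.MORPH_OPEN,np.ones((3,3)))
    v,u=np.nonzero(m); w=P[y0:y1,x0:x1][m>0][:,:2]
    print(name,"depth",cv2.minAreaRect((w*1000).astype(np.float32)))
R=P[205:280,180:375].reshape(-1,3); R=R[R[:,2]>0.025]
m=(P[...,2]>0.025)&(P[...,2]<0.1); m[:205]=0;m[280:]=0;m[:,:180]=0;m[:,375:]=0
n,l,s,ce=cv2.connectedComponentsWithStats(m.astype(np.uint8))
for i in range(1,n):
    if s[i,4]<20: continue
    q=P[l==i]; zt=np.percentile(q[:,2],97); t=q[q[:,2]>zt-.006]
    print(ce[i],s[i,4],zt,t.mean(0),cv2.minEnclosingCircle((t[:,:2]*1000).astype(np.float32)), q.min(0)*1e3,q.max(0)*1e3)
for n,r in (("old",(185,205,370,280)),("new",(200,100,375,170))):
    pass
a=cv2.resize(p[205:280,185:370],None,fx=4,fy=4,interpolation=2);b=cv2.resize(p[100:172,200:385],None,fx=4,fy=4,interpolation=2)
cv2.imwrite("pics/crop.png",np.vstack([a,b])[:,:,::-1])
E
```

```text
bench z 0.0010813190974025555
(280, 132) [ 18 108 160] 0.0066333467903968435
(300, 160) [ 16 165 153] 0.001258297675392761
(258, 262) [ 14 170 156] 0.002688751066425965
(180, 250) [ 15 168 141] 0.004698770014840314
(350, 118) [ 19 110 174] 0.007128335904297067
(310, 130) [ 18 112 159] 0.00750213987050663
old depth ((443.3536376953125, 86.69235229492188), (299.2454833984375, 72.05389404296875), 84.33811950683594)
new depth ((648.509033203125, 69.84276580810547), (76.80619049072266, 299.19122314453125), 8.294230461120605)
[228.55284553 232.7601626 ] 492 0.06154067845752697 [0.45396618 0.16939645 0.05935652] ((454.2366638183594, 169.37203979492188), 9.752912521362305) [434.87688615 150.109649    25.17194889] [473.27473942 188.4781376   63.41352661]
[265.67692308 235.98461538] 390 0.07711747796116863 [0.44802447 0.10465762 0.07507763] ((448.1244201660156, 104.68489074707031), 10.967218399047852) [430.34413801  86.77901907  25.33483536] [465.52346687 122.43736816  78.9815778 ]
[200.77011494 232.6091954 ] 87 0.0317774400538784 [0.45591614 0.21993065 0.028951  ] ((455.6264343261719, 219.8621368408203), 9.46053695678711) [446.84307052 211.08497087  25.20056185] [464.85643568 228.6393003   32.93290691]
[301.37410072 240.89928058] 556 0.05188974760687265 [0.43963442 0.04272146 0.04926173] ((439.6207580566406, 42.522308349609375), 22.53293800354004) [417.74454789  21.17364577  25.0392832 ] [461.50298171  64.23307646  54.41953703]
[340.54466859 243.09798271] 347 0.07730862053453652 [ 0.43492856 -0.0239855   0.07454394] ((435.16009521484375, -24.712039947509766), 14.211962699890137) [419.25253418 -40.08604005  26.02298498] [449.44680963  -8.40874939  80.06572071]
```

View pics/crop.png

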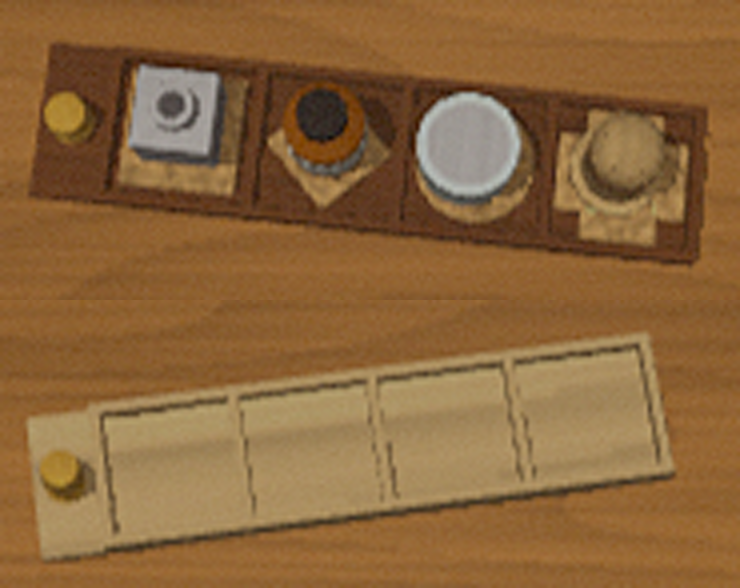

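The crop shows the pieces standing roughly central on their pads (anvil square, bottle diamond, tin round, burnisher cross), and the empty rack's four bays with corners e.g. (648,335), (672,472). Now the new rack's pose.

```bash
python3 - <<'E'
from h import *
f=np.load("pics/top0.npz"); p,d=f["p"],f["d"]; c=optics.get_calibration("top"); P=cloud(c,d)
cr=lambda x,y:plane(c,[[200+(x+.5)/4-.5,100+(y-300+.5)/4-.5]],.012)[0]*1e3
A=[cr(*q) for q in((648,335),(672,472),(92,404),(108,547))]; print(A)
# divider-wall centres on the row's middle line (near/far ends averaged)
W=[np.mean([cr(*a),cr(*b)],0) for a,b in(((648,335),(672,472)),((509,362),(530,480)),((373,380),(390,500)),((236,395),(255,515)))]
print(W)
for nm,bx,z0 in (("top",(200,230,130,160),.02),):
    x0,x1,y0,y1=bx; k=P[y0:y1,x0:x1].reshape(-1,3); k=k[k[:,2]>.024]; kn=np.median(k,0)*1e3; print("knob",kn)
mid=np.mean(A,0); e0=(A[0]+A[1])/2; e1=(A[2]+A[3])/2; print("centre",mid,"len",np.linalg.norm(e1-e0),"wid",np.linalg.norm(A[0]-A[1]))
# scene view check: pale mask, same measure
s=np.load("pics/scene0.npz"); cs=optics.get_calibration("scene"); Q=cloud(cs,s["d"])
h=cv2.cvtColor(s["p"],cv2.COLOR_RGB2HSV)
for n,PP,pp in(("top",P,p),("scene",Q,s["p"])):
    h=cv2.cvtColor(pp,cv2.COLOR_RGB2HSV)
    m=(h[...,1]<140)&(h[...,2]>110)&(abs(PP[...,0]-.645)<.08)&(abs(PP[...,1]-.07)<.18)&(PP[...,2]<.025)&(PP[...,2]>0.003)
    m=cv2.morphologyEx(m.astype(np.uint8),cv2.MORPH_OPEN,np.ones((3,3)))
    (cx,cy),(w,l),a=cv2.minAreaRect((PP[m>0][:,:2]*1e3).astype(np.float32)); print(n,cx,cy,w,l,a)
    k=PP[(abs(PP[...,0]-.66)<.06)&(abs(PP[...,1]-.22)<.04)&(PP[...,2]>.027)]; print("knob",n,(k.min(0)+k.max(0))/2*1e3,len(k))
ax=(kn[:2]-e0); ax/=np.linalg.norm(ax); print("axis",ax,"yaw",np.degrees(np.arctan2(-ax[0],ax[1])))
# pieces in scene view
m=(Q[...,2]>.028)&(Q[...,2]<.1)&(abs(Q[...,0]-.45)<.05)&(abs(Q[...,1]-.09)<.16)
n,l,st,ce=cv2.connectedComponentsWithStats(m.astype(np.uint8))
for i in range(1,n):
    if st[i,4]>20:
        q=Q[l==i]; zt=np.percentile(q[:,2],97); t=q[q[:,2]>zt-.006]; print((t.min(0)+t.max(0))/2*1e3,st[i,4])
E
```

```text
[array([701.51387642, -73.36112714]), array([632.25497842, -82.67229691]), array([664.72213745, 190.67292774]), array([593.76074958, 180.77643831])]
[array([666.88442742, -78.01671203]), array([657.57424008, -11.36546284]), array([647.64504849,  53.78784943]), array([639.76124427, 117.70946226])]
knob [625.62378777 202.53465725  28.98138939]
centre [648.06293547  53.8539855 ] len 266.4141844919936 wid 69.88199220755405
top 646.65771484375 69.52842712402344 72.86524963378906 299.17681884765625 8.144434928894043
knob top [626.6897783  202.40902478  30.11523642] 65
scene 646.5685424804688 69.65519714355469 73.21710205078125 299.6521911621094 8.236478805541992
knob scene [628.45579968 202.35147966  29.51913023] 75
axis [-0.14550464  0.98935757] yaw 8.366502890673782
[437.61345776 -24.93863313  73.70832669] 441
[440.80570654  42.04905985  48.49339324] 547
[449.53149509 104.5205076   73.63331229] 479
[455.50802481 168.94565916  57.32488613] 489
[457.39866751 220.29913549  29.63317754] 39
```

{"name": "step_arm", "arguments": {
  "rows": [8.5,1.9,-2.76,-0.84,0,0,-0.104,8.5,1.9,-2.76,-0.84,0,0,-0.104,8.5,1.9,-2.76,-0.84,0,0,-0.104,8.5,1.9,-2.76,-0.84,0,0,-0.104,8.5,1.9,-2.76,-0.84,0,0,-0.104,8.5,1.9,-2.76,-0.84,0,0,-0.104,8.5,1.9,-2.76,-0.84,0,0,-0.104,8.5,1.9,-2.76,-0.84,0,0,-0.104,8.5,1.9,-2.76,-0.84,0,0,-0.104,8.5,1.9,-2.76,-0.84,0,0,-0.104,8.5,1.9,-2.76,-0.84,0,0,-0.104,8.5,1.9,-2.76,-0.84,0,0,-0.104,8.5,0,0,0,0,0,0,8.5,0,0,0,0,0,0,8.5,0,0,0,0,0,0],
  "squeeze": 35
}}

```text
time_s: 1.6
eef_pos: [0.4544, 0.1711, 0.1303]
orientation: [0.742, 0.671, -0.0, -0.001]
contact_force: [-0.0, -0.1, -0.2]
grip_width: 0.0847
gripper_force: 0.0
```

{"name": "step_arm", "arguments": {
  "rows": [8.5,0,-0.18,-2.5,0,0,0,8.5,0,0,-2.5,0,0,0,8.5,0,0,-2.5,0,0,0,8.5,0,0,-1.5,0,0,0,8.5,0,0,-1,0,0,0,8.5,0,0,-1,0,0,0,8.5,0,0,0,0,0,0,8.5,0,0,0,0,0,0]
}}

```text
time_s: 2.4
eef_pos: [0.4555, 0.1684, 0.0209]
orientation: [0.742, 0.67, 0.0, 0.0]
contact_force: [-0.1, 0.8, 0.3]
grip_width: 0.0849
gripper_force: 0.0
```

{"name": "step_arm", "arguments": {
  "rows": [2.5,0,0,0,0,0,0,2.5,0,0,0,0,0,0,2.5,0,0,0,0,0,0,2.5,0,0,0,0,0,0,2.5,0,0,0,0,0,0,2.5,0,0,0,0,0,0,2.5,0,0,0,0,0,0,2.5,0,0,0,0,0,0,2.5,0,0,0,0,0,0,2.5,0,0,0,0,0,0]
}}

```text
time_s: 3.4
eef_pos: [0.4554, 0.1681, 0.021]
orientation: [0.743, 0.67, 0.0, -0.0]
contact_force: [-1.7, -0.8, 6.6]
grip_width: 0.0355
gripper_force: 36.8
```

{"name": "step_arm", "arguments": {
  "rows": [2.5,0,0,0.5,0,0,0,2.5,0,0,1.5,0,0,0,2.5,0,0,2.5,0,0,0,2.5,0,0,2.5,0,0,0,2.5,0,0,2.5,0,0,0,2.5,0,0,0.5,0,0,0,2.5,1,-1,0,0,0,0.024,2.5,2.1,-2.1,0,0,0,0.024,2.5,2.3,-2.4,0,0,0,0.024,2.5,2.3,-2.4,0,0,0,0.024,2.5,2.3,-2.4,0,0,0,0.024,2.5,2.3,-2.4,0,0,0,0.024,2.5,2.3,-2.4,0,0,0,0.024,2.5,2.3,-2.4,0,0,0,0.024,2.5,2.1,-2.2,0,0,0,0.024,2.5,1.7,-2,0,0,0,0.024,2.5,0,0,0,0,0,0,2.5,0,0,0,0,0,0,2.5,0,0,0,0,0,0]
}}

```text
time_s: 5.3
eef_pos: [0.661, -0.0473, 0.1189]
orientation: [0.657, 0.754, -0.0, -0.002]
contact_force: [-0.1, -0.1, -2.6]
grip_width: 0.0354
gripper_force: 36.0
```

{"name": "step_arm", "arguments": {
  "rows": [2.5,0.1,0.2,0,0,0,0,2.5,0,0,-2,0,0,0,2.5,0,0,-2.5,0,0,0,2.5,0,0,-2,0,0,0,2.5,0,0,-1.5,0,0,0,2.5,0,0,-1,0,0,0,2.5,0,0,0,0,0,0,2.5,0,0,0,0,0,0]
}}

```text
time_s: 6.1
eef_pos: [0.6638, -0.047, 0.0312]
orientation: [0.657, 0.754, 0.0, 0.001]
contact_force: [-0.2, 0.6, -2.0]
grip_width: 0.0357
gripper_force: 36.0
```

```bash
python3 - <<'E'
from h import *
for i in range(2):
    s=arm.read_state(); print(s["eef_pos"],s["contact_force"],s["time_s"])
    p,d=optics.read_camera("scene" if i else "wrist"); cv2.imwrite("pics/a%d.png"%i,p[:,:,::-1] if i==0 else cv2.resize(p[200:360,180:410],None,fx=3,fy=3)[:,:,::-1])
E
```

```text
[ 0.66377189 -0.04698638  0.03122445] [-0.22511524  0.5783784  -2.00395349] 6.1
[ 0.66421694 -0.04721352  0.03176237] [ 0.04318245 -0.28781006 -2.09985473] 6.15
```

View pics/a1.png

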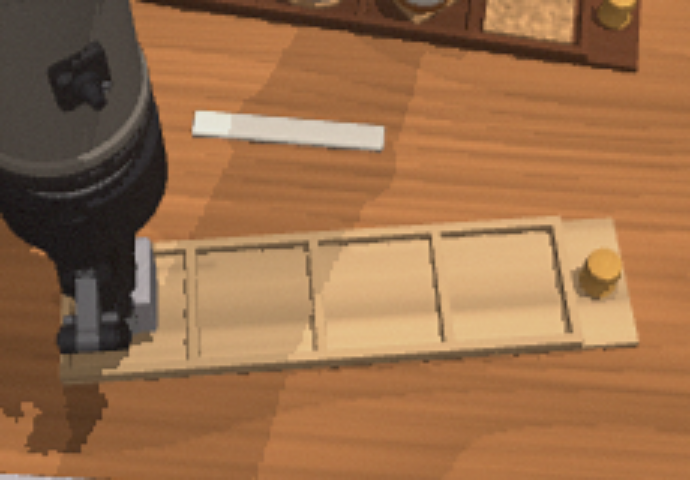

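The scene crop shows the anvil held over the leftmost bay (about (140,290)), ahead of its divider at (190,300). Lowering slowly.

{"name": "step_arm", "arguments": {
  "rows": [2.5,0,0.2,-0.4,0,0,0,2.5,0,0,-0.4,0,0,0,2.5,0,0,-0.2,0,0,0,2.5,0,0,-0.1,0,0,0,2.5,0,0,-0.1,0,0,0,2.5,0,0,0,0,0,0]
}}

```text
time_s: 6.8
eef_pos: [0.6631, -0.0452, 0.0183]
orientation: [0.657, 0.754, -0.0, -0.0]
contact_force: [-0.1, -0.0, -2.4]
grip_width: 0.0352
gripper_force: 36.0
```

{"name": "step_arm", "arguments": {
  "rows": [2.5,0,0,-0.1,0,0,0,2.5,0,0,-0.05,0,0,0,2.5,0,0,0,0,0,0]
}}

```text
time_s: 7.1
eef_pos: [0.6633, -0.0452, 0.0181]
orientation: [0.657, 0.754, 0.0, 0.0]
contact_force: [-3.5, -0.2, 3.5]
grip_width: 0.0354
gripper_force: 36.9
```

{"name": "step_arm", "arguments": {
  "rows": [4,0,0,0,0,0,0,5,0,0,0,0,0,0,6.5,0,0,0,0,0,0,8,0,0,0,0,0,0,8,0,0,0,0,0,0,8,0,0,1,0,0,0,8,0,0,2.5,0,0,0,8,0,0,3,0,0,0,8,0,0,3,0,0,0,8,0,0,0.8,0,0,0,8,-2.1,1.5,0,0,0,-0.024,8,-3,2.1,0,0,0,-0.035,8,-3,2.1,0,0,0,-0.035,8,-3,2.1,0,0,0,-0.035,8,-3,2.1,0,0,0,-0.035,8,-3,2.1,0,0,0,-0.035,8,-2.4,1.8,0,0,0,-0.024,8,-2,1.2,0,0,0,-0.02,8,0,0,0,0,0,0,8,0,0,0,0,0,0]
}}

```text
time_s: 9.1
eef_pos: [0.4483, 0.105, 0.1202]
orientation: [0.743, 0.669, 0.0, 0.0]
contact_force: [0.1, -0.8, -0.3]
grip_width: 0.0798
gripper_force: 0.0
```

Verify the anvil with a top view while above the bottle, then continue.

```bash
cat >> h.py <<'E'
def placed(tag):
    c=optics.get_calibration("top"); p,d=optics.read_camera("top"); P=cloud(c,d)
    cv2.imwrite("pics/%s.png"%tag,p[:,:,::-1])
    m=(P[...,2]>.025)&(P[...,2]<.1)&(abs(P[...,0]-.648)<.07)&(abs(P[...,1]-.05)<.17)
    n,l,st,ce=cv2.connectedComponentsWithStats(m.astype(np.uint8))
    yaw=np.radians(8.2); R=np.array([[np.cos(yaw),np.sin(yaw)],[-np.sin(yaw),np.cos(yaw)]])
    for i in range(1,n):
        if st[i,4]>20:
            q=P[l==i]; zt=np.percentile(q[:,2],97); t=q[q[:,2]>zt-.006]; w=(t.min(0)+t.max(0))/2
            print("top z %.0f"%(zt*1e3),(w*1e3).round(1),"in rack",(R@(w[:2]-[.6485,.0539])*1e3).round(1),st[i,4])
E
python3 -c "
from h import *
placed('p1'); print(arm.read_state()['eef_pos'])"
```

```text
top z 58 [661.6 -43.3  55.7] in rack [ -0.9 -98. ] 455
[0.44898473 0.10433657 0.12025588]
```

{"name": "step_arm", "arguments": {
  "rows": [8,0,0,-2.5,0,0,0,8,0,0,-2.5,0,0,0,8,0,0,-2.5,0,0,0,8,0,0,-1.5,0,0,0,8,0,0,-1,0,0,0,8,0,0,0,0,0,0,2.5,0,0,0,0,0,0,2.5,0,0,0,0,0,0,2.5,0,0,0,0,0,0,2.5,0,0,0,0,0,0,2.5,0,0,0,0,0,0,2.5,0,0,0,0,0,0,2.5,0,0,0,0,0,0,2.5,0,0,0,0,0,0,2.5,0,0,0,0,0,0],
  "squeeze": 25
}}

```text
time_s: 10.65
eef_pos: [0.4492, 0.1051, 0.0209]
orientation: [0.744, 0.669, 0.001, 0.0]
contact_force: [0.8, -0.4, 5.6]
grip_width: 0.0352
gripper_force: 25.2
```

{"name": "step_arm", "arguments": {
  "rows": [2.5,0,0,0.5,0,0,0,2.5,0,0,1.5,0,0,0,2.5,0,0,2.5,0,0,0,2.5,0,0,2.5,0,0,0,2.5,0,0,2.5,0,0,0,2.5,0,0,0.5,0,0,0,2.5,1.2,-0.5,0,0,0,0.024,2.5,2.4,-1,0,0,0,0.028,2.5,2.6,-1.1,0,0,0,0.028,2.5,2.6,-1.1,0,0,0,0.028,2.5,2.6,-1.1,0,0,0,0.028,2.5,2.6,-1.1,0,0,0,0.028,2.5,2.6,-1.1,0,0,0,0.028,2.5,2.2,-0.9,0,0,0,0.026,2.5,1.6,-0.5,0,0,0,0.024,2.5,0,0,0,0,0,0,2.5,0,0,0,0,0,0,2.5,0,0,0,0,0,0]
}}

```text
time_s: 12.45
eef_pos: [0.6507, 0.0218, 0.119]
orientation: [0.657, 0.754, -0.001, -0.001]
contact_force: [-0.5, -0.0, -0.8]
grip_width: 0.0353
gripper_force: 25.4
```

{"name": "step_arm", "arguments": {
  "rows": [2.5,0.2,0,-2,0,0,0,2.5,0,0,-2.5,0,0,0,2.5,0,0,-2,0,0,0,2.5,0,0,-1.5,0,0,0,2.5,0,0,-1,0,0,0,2.5,0,0,-0.4,0,0,0,2.5,0,0,-0.3,0,0,0,2.5,0,0,-0.2,0,0,0,2.5,0,0,0,0,0,0,2.5,0,0,0,0,0,0]
}}

```text
time_s: 13.45
eef_pos: [0.6547, 0.0208, 0.0217]
orientation: [0.657, 0.754, 0.0, 0.0]
contact_force: [0.5, 0.7, -0.0]
grip_width: 0.0356
gripper_force: 25.4
```

{"name": "step_arm", "arguments": {
  "rows": [2.5,0,0,-0.15,0,0,0,2.5,0,0,-0.1,0,0,0,2.5,0,0,-0.05,0,0,0,2.5,0,0,0,0,0,0]
}}

```text
time_s: 13.85
eef_pos: [0.6541, 0.021, 0.0181]
orientation: [0.657, 0.754, 0.0, -0.0]
contact_force: [-0.7, -0.2, 0.5]
grip_width: 0.0353
gripper_force: 25.5
```

{"name": "step_arm", "arguments": {
  "rows": [2.5,0,0,-0.05,0,0,0,2.5,0,0,-0.05,0,0,0,2.5,0,0,0,0,0,0]
}}

```text
time_s: 14.15
eef_pos: [0.6541, 0.0209, 0.0181]
orientation: [0.657, 0.754, 0.0, -0.0]
contact_force: [-2.5, 1.2, 4.2]
grip_width: 0.035
gripper_force: 25.9
```

{"name": "step_arm", "arguments": {
  "rows": [4,0,0,0,0,0,0,5,0,0,0,0,0,0,6.5,0,0,0,0,0,0,8,0,0,0,0,0,0,8,0,0,0,0,0,0,8,0,0,1,0,0,0,8,0,0,2.5,0,0,0,8,0,0,3,0,0,0,8,0,0,3,0,0,0,8,0,0,0.8,0,0,0,8,-2.1,0.2,0,0,0,-0.024,8,-3,0.3,0,0,0,-0.035,8,-3,0.3,0,0,0,-0.035,8,-3,0.3,0,0,0,-0.035,8,-3,0.3,0,0,0,-0.035,8,-3,0.3,0,0,0,-0.035,8,-2.4,0.3,0,0,0,-0.024,8,-1.9,0.1,0,0,0,-0.02,8,0,0,0,0,0,0,8,0,0,0,0,0,0]
}}

```text
time_s: 16.15
eef_pos: [0.4406, 0.042, 0.1202]
orientation: [0.744, 0.669, 0.001, 0.0]
contact_force: [0.6, -1.0, 0.0]
grip_width: 0.0801
gripper_force: 0.0
```

```bash
python3 -c "
from h import *
placed('p2'); print(arm.read_state()['eef_pos'])"
```

```text
top z 32 [627.4 202.4  29.2] in rack [  0.3 150. ] 77
[0.44122322 0.04191487 0.12030938]
```

View pics/p2.png

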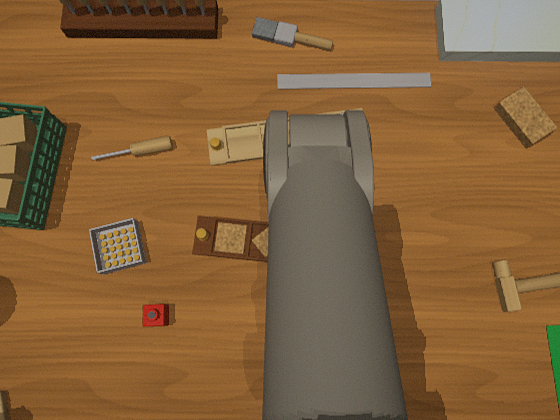

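The arm (columns 265–370) simply hides the placed pieces in this view; I will check from the scene camera alongside. Grasp the tin.

{"name": "step_arm", "arguments": {
  "rows": [8,0,0,-2.5,0,0,0,8,0,0,-2.5,0,0,0,8,0,0,-2.5,0,0,0,8,0,0,-1.5,0,0,0,8,0,0,-1,0,0,0,8,0,0,0,0,0,0,3.5,0,0,0,0,0,0,3.5,0,0,0,0,0,0,3.5,0,0,0,0,0,0,3.5,0,0,0,0,0,0,3.5,0,0,0,0,0,0,3.5,0,0,0,0,0,0,3.5,0,0,0,0,0,0,3.5,0,0,0,0,0,0]
}}

```text
time_s: 17.65
eef_pos: [0.4412, 0.042, 0.021]
orientation: [0.744, 0.668, 0.001, 0.001]
contact_force: [-0.4, 0.0, 5.7]
grip_width: 0.0444
gripper_force: 25.4
```

{"name": "step_arm", "arguments": {
  "rows": [3.5,0,0,0.5,0,0,0,3.5,0,0,1.5,0,0,0,3.5,0,0,2.5,0,0,0,3.5,0,0,2.5,0,0,0,3.5,0,0,2.5,0,0,0,3.5,0,0,0.5,0,0,0,3.5,1.2,0.3,0,0,0,0.024,3.5,2.4,0.5,0,0,0,0.028,3.5,2.6,0.6,0,0,0,0.028,3.5,2.6,0.6,0,0,0,0.028,3.5,2.6,0.6,0,0,0,0.028,3.5,2.6,0.6,0,0,0,0.028,3.5,2.6,0.6,0,0,0,0.028,3.5,2.2,0.5,0,0,0,0.026,3.5,1.5,0.2,0,0,0,0.024,3.5,0,0,0,0,0,0,3.5,0,0,0,0,0,0,3.5,0,0,0,0,0,0]
}}

```text
time_s: 19.45
eef_pos: [0.6418, 0.0866, 0.1193]
orientation: [0.658, 0.753, -0.001, -0.001]
contact_force: [0.0, 0.5, -0.5]
grip_width: 0.0441
gripper_force: 25.8
```

{"name": "step_arm", "arguments": {
  "rows": [3.5,0,0,-2,0,0,0,3.5,0,0,-2.5,0,0,0,3.5,0,0,-2,0,0,0,3.5,0,0,-1.5,0,0,0,3.5,0,0,-1,0,0,0,3.5,0,0,-0.4,0,0,0,3.5,0,0,-0.3,0,0,0,3.5,0,0,-0.2,0,0,0,3.5,0,0,0,0,0,0,3.5,0,0,0,0,0,0]
}}

```text
time_s: 20.45
eef_pos: [0.6436, 0.0869, 0.0217]
orientation: [0.658, 0.753, 0.0, 0.0]
contact_force: [0.2, -0.2, -0.9]
grip_width: 0.0438
gripper_force: 25.8
```

{"name": "step_arm", "arguments": {
  "rows": [3.5,0,0,-0.15,0,0,0,3.5,0,0,-0.1,0,0,0,3.5,0,0,-0.05,0,0,0,3.5,0,0,-0.05,0,0,0,3.5,0,0,0,0,0,0]
}}

```text
time_s: 20.95
eef_pos: [0.6432, 0.0869, 0.0181]
orientation: [0.658, 0.753, 0.0, -0.0]
contact_force: [-2.0, -0.2, 4.4]
grip_width: 0.0438
gripper_force: 26.1
```

{"name": "step_arm", "arguments": {
  "rows": [5,0,0,0,0,0,0,6,0,0,0,0,0,0,7,0,0,0,0,0,0,8,0,0,0,0,0,0,8,0,0,0,0,0,0,8,0,0,1,0,0,0,8,0,0,2.5,0,0,0,8,0,0,3,0,0,0,8,0,0,3,0,0,0,8,0,0,0.8,0,0,0,8,-2,-1.1,0,0,0,-0.024,8,-3,-1.6,0,0,0,-0.035,8,-3,-1.6,0,0,0,-0.035,8,-3,-1.6,0,0,0,-0.035,8,-3,-1.6,0,0,0,-0.035,8,-3,-1.6,0,0,0,-0.035,8,-2,-1.2,0,0,0,-0.024,8,-1.7,-0.9,0,0,0,-0.02,8,0,0,0,0,0,0,8,0,0,0,0,0,0]
}}

```text
time_s: 22.95
eef_pos: [0.4367, -0.0247, 0.1207]
orientation: [0.744, 0.668, 0.001, 0.0]
contact_force: [0.8, 0.4, 0.0]
grip_width: 0.0799
gripper_force: 0.0
```

```bash
python3 -c "
from h import *
placed('s3','scene')"
```

```text
top z 47 [642.9  86.9  45.5] in rack [-0.8 33.5] 740
top z 72 [653.8  20.4  70.3] in rack [  0.5 -33.9] 557
top z 56 [663.4 -43.4  54.3] in rack [  0.9 -98.4] 649
top z 30 [628.3 201.8  28. ] in rack [  1.  149.2] 97
```

{"name": "step_arm", "arguments": {
  "rows": [8,0,0,-2.5,0,0,0,8,0,0,-2.5,0,0,0,8,0,0,-2.5,0,0,0,8,0,0,-1.5,0,0,0,8,0,0,-0.6,0,0,0,8,0,0,0,0,0,0,2.2,0,0,0,0,0,0,2.2,0,0,0,0,0,0,2.2,0,0,0,0,0,0,2.2,0,0,0,0,0,0,2.2,0,0,0,0,0,0,2.2,0,0,0,0,0,0,2.2,0,0,0,0,0,0,2.2,0,0,0,0,0,0,2.2,0,0,0,0,0,0]
}}

```text
time_s: 24.5
eef_pos: [0.4369, -0.025, 0.0253]
orientation: [0.744, 0.668, 0.001, 0.0]
contact_force: [-0.6, 0.7, 6.7]
grip_width: 0.0316
gripper_force: 25.0
```

{"name": "step_arm", "arguments": {
  "rows": [2.2,0,0,0.5,0,0,0,2.2,0,0,1.5,0,0,0,2.2,0,0,2.5,0,0,0,2.2,0,0,2.5,0,0,0,2.2,0,0,2.5,0,0,0,2.2,0,0,0.5,0,0,0,2.2,1.2,1.1,0,0,0,0.024,2.2,2.2,2,0,0,0,0.028,2.2,2.5,2.2,0,0,0,0.028,2.2,2.5,2.2,0,0,0,0.028,2.2,2.5,2.2,0,0,0,0.028,2.2,2.5,2.2,0,0,0,0.028,2.2,2.5,2.2,0,0,0,0.028,2.2,2.2,2,0,0,0,0.026,2.2,1.6,1.6,0,0,0,0.024,2.2,0,0,0,0,0,0,2.2,0,0,0,0,0,0,2.2,0,0,0,0,0,0]
}}

```text
time_s: 26.3
eef_pos: [0.6321, 0.151, 0.1229]
orientation: [0.658, 0.753, -0.001, -0.001]
contact_force: [0.2, -1.1, -1.0]
grip_width: 0.0313
gripper_force: 25.1
```

{"name": "step_arm", "arguments": {
  "rows": [2.2,0,0,-2,0,0,0,2.2,0,0,-2.5,0,0,0,2.2,0,0,-2,0,0,0,2.2,0,0,-1.5,0,0,0,2.2,0,0,-1,0,0,0,2.2,0,0,-0.4,0,0,0,2.2,0,0,-0.3,0,0,0,2.2,0,0,-0.2,0,0,0,2.2,0,0,0,0,0,0,2.2,0,0,0,0,0,0]
}}

```text
time_s: 27.3
eef_pos: [0.6337, 0.1521, 0.0262]
orientation: [0.658, 0.753, 0.001, 0.0]
contact_force: [0.5, -0.8, -1.0]
grip_width: 0.0316
gripper_force: 25.1
```

{"name": "step_arm", "arguments": {
  "rows": [2.2,0,0,-0.15,0,0,0,2.2,0,0,-0.1,0,0,0,2.2,0,0,-0.05,0,0,0,2.2,0,0,-0.05,0,0,0,2.2,0,0,0,0,0,0]
}}

```text
time_s: 27.8
eef_pos: [0.6331, 0.1519, 0.0224]
orientation: [0.658, 0.753, 0.0, -0.0]
contact_force: [-1.8, 0.2, 3.0]
grip_width: 0.0313
gripper_force: 25.3
```

Contact; release, rise, and pull back clear of both racks.

{"name": "step_arm", "arguments": {
  "rows": [4,0,0,0,0,0,0,5,0,0,0,0,0,0,6.5,0,0,0,0,0,0,8,0,0,0,0,0,0,8,0,0,0,0,0,0,8,0,0,1,0,0,0,8,0,0,2.5,0,0,0,8,0,0,3,0,0,0,8,0,0,3,0,0,0,8,0,0,2,0,0,0,8,-2.5,2,0.5,0,0,0,8,-3,2.5,0.5,0,0,0,8,-3,2.5,0.5,0,0,0,8,-3,2.5,0.5,0,0,0,8,-3,2.5,0.5,0,0,0,8,-3,2.5,0.5,0,0,0,8,-3,2.5,0.5,0,0,0,8,0,0,0,0,0,0,8,0,0,0,0,0,0]
}}

```text
time_s: 29.7
eef_pos: [0.4276, 0.323, 0.173]
orientation: [0.657, 0.754, 0.001, 0.0]
contact_force: [-0.1, 0.2, 0.5]
grip_width: 0.08
gripper_force: 0.0
```

```bash
python3 -c "
from h import *
placed('s4','scene'); placed('t4'); print(arm.read_state()['eef_pos'])"
```

```text
top z 73 [632.6 152.3  70.4] in rack [-1.7 99.6] 538
top z 47 [643.2  87.   45.1] in rack [-0.5 33.5] 741
top z 72 [653.7  20.3  69.8] in rack [  0.3 -34. ] 567
top z 56 [663.3 -43.7  54.6] in rack [  0.7 -98.7] 648
top z 30 [628.4 201.9  28.3] in rack [  1.2 149.4] 102
top z 58 [661.4 -43.3  55.7] in rack [ -1.1 -98.1] 457
top z 74 [653.   20.1  72.2] in rack [ -0.3 -34.1] 391
top z 49 [641.7  87.   47.2] in rack [-2.  33.7] 518
top z 74 [631.3 151.8  72.3] in rack [-3.1 99.4] 367
top z 32 [627.  202.4  29.8] in rack [-1.0e-01  1.5e+02] 78
[0.42933052 0.32075966 0.17254672]
```

View pics/s4.png

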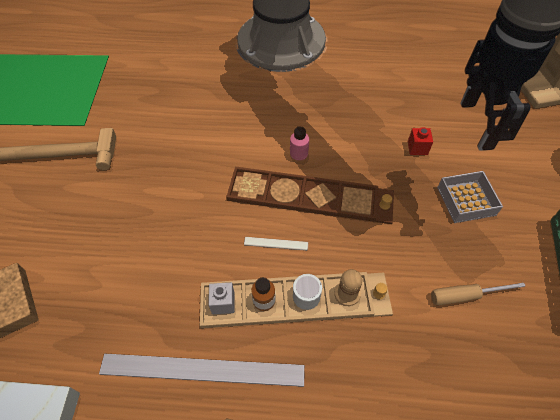

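All four pieces stand upright in the new rack. From its knob at (381,291) they are burnisher (349,286), tin (307,291), bottle (263,294) and anvil (221,298), and the gripper is well clear. Handing in.

```bash
python3 -c "
from rig import job
print(job.sign_off())"
```

```text
the job is handed in; nothing more can be done
None
```

The job is handed in: all four pieces stand upright in the new rack in reverse order (burnisher nearest the knob, then tin, bottle and anvil), each in its own bay and released, after about 30 s of robot time.

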